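# Check-weigh the jar behind the pump bottles

## Task

The low gold-lidded jar hemmed in by the three pump bottles on the wooden display tray has to be check-weighed. First move all three bottles out of the way so that they stand together on the blue mat, then stand the jar in the middle of the scale's round pan and leave it there, and finally put each bottle back upright on the tray on the very seat it came from. Tip nothing over, and leave the black carton and the roll of tape alone.

Things in the scene. Friction and masses are not known exactly. Their poses are not given: they have to be found in the camera images.
- bottle_black_mid (a point): Black perfume bottle, upright, loose, about 220 g: square body 40 x 40 mm, 80 mm tall, flat shoulder; centred on top a smooth round gold pump, 20 mm in diameter, 30 mm tall (110 mm in all), strong enough to lift the bottle by. This point is on its axis half-way up, 55 mm above its underside and 55 mm below the pump's top; z up, x and y square to the body's sides.
- bottle_red_mid (a point): Red perfume bottle, upright, loose, about 220 g: square body 40 x 40 mm, 80 mm tall, flat shoulder; centred on top a smooth round gold pump, 20 mm in diameter, 30 mm tall (110 mm in all), strong enough to lift the bottle by. This point is on its axis half-way up, 55 mm above its underside and 55 mm below the pump's top; z up, x and y square to the body's sides.
- bottle_white_mid (a point): White perfume bottle, upright, loose, about 220 g: square body 40 x 40 mm, 80 mm tall, flat shoulder; centred on top a smooth round gold pump, 20 mm in diameter, 30 mm tall (110 mm in all), strong enough to lift the bottle by. This point is on its axis half-way up, 55 mm above its underside and 55 mm below the pump's top; z up, x and y square to the body's sides.
- jar_mid (a point): Low round jar, upright, loose, about 150 g, 44 mm in diameter and 40 mm tall, greenish glass with a flat gold lid of the same diameter (the top 15 mm). It stands between the bottles, about 10 mm from each, too close for a gripper until they are gone. This point is on its axis half-way up, 20 mm above its underside; z up.
- tray: Fixed wooden tray, 190 x 190 mm, rim 5 mm wide and 14 mm high; floor 6 mm above the bench. Origin: centre of its underside, z up. Three dark 50 mm square seat marks lie 52 mm from its centre towards its -x, +y and -y sides; one bottle stands on each at the start (which varies), the jar at the tray's centre. Tray, mat and scale swap places from run to run.
- mat: Fixed flat blue mat, the side area: 100 mm along its x, 230 mm along its y, 4 mm thick. Origin: the centre of its underside, on the bench; z up.
- scale_pan (a point): Centre of the top face of the steel round pan of a white bench scale; the pan is 110 mm in diameter, flat, rigid, its top 40 mm above the bench. The fixed scale housing is 170 x 140 x 26 mm. z up.
- carton_mid (a point): Bystander: upright loose black carton with a gold band, 60 x 60 x 100 mm, near the far edge of the bench. This point is its centre, 50 mm above the bench.
- tape_mid (a point): Bystander: loose roll of orange tape lying flat, 90 mm in outer diameter, 48 mm high. This point is its centre, 24 mm above the bench.
Mind the look-alikes: they are no part of the job. Of the things shaped like the part that bears bottle_red_mid, the red one is meant. What is shaped like the part that bears bottle_black_mid but orange is not meant.

How it is judged (in metres and radians):
On the way, in this order (a step that is already met when the one before it is completed fails the run):
1. all three bottles stand on the blue mat, let go of (x of bottle_black_mid in the frame of mat between -0.05 and 0.05 m and y of bottle_black_mid in the frame of mat between -0.115 and 0.115 m and z of each of bottle_black_mid, bottle_red_mid, bottle_white_mid in the frame of mat below 0.066 m and angle between each of bottle_black_mid, bottle_red_mid, bottle_white_mid's own z axis and vertical below 0.15 rad and contact force between the fingers and bottle_black below 0.1 N and x of bottle_red_mid in the frame of mat between -0.05 and 0.05 m and y of bottle_red_mid in the frame of mat between -0.115 and 0.115 m and contact force between the fingers and bottle_red below 0.1 N and x of bottle_white_mid in the frame of mat between -0.05 and 0.05 m and y of bottle_white_mid in the frame of mat between -0.115 and 0.115 m and contact force between the fingers and bottle_white below 0.1 N), for 0.2 s.
2. the jar stands in the middle of the scale's pan, let go of (horizontal distance between jar_mid and scale_pan below 0.015 m and distance between jar_mid and scale_pan below 0.03 m and angle between jar_mid's own z axis and vertical below 0.12 rad and contact force between the fingers and jar below 0.1 N and linear speed of jar below 0.02 m/s and angular speed of jar below 0.2 rad/s), for 0.2 s.
At the end, for the whole second after the job is handed in: The jar stands upright at rest on the scale's pan within 15 mm of its centre, and each of the three bottles stands upright at rest within 15 mm of where it stood at the start; all are let go of (all of step 2 and distance of each of bottle_black_mid, bottle_red_mid, bottle_white_mid from where it was at the start of the episode below 0.015 m and angle between each of bottle_black_mid, bottle_red_mid, bottle_white_mid's own z axis and vertical below 0.12 rad and contact force between the fingers and bottle_black below 0.1 N and linear speed of each of bottle_black, bottle_red, bottle_white below 0.02 m/s and angular speed of each of bottle_black, bottle_red, bottle_white below 0.2 rad/s and contact force between the fingers and bottle_red below 0.1 N and contact force between the fingers and bottle_white below 0.1 N); the robot touches nothing.
It fails at once if a bottle or the jar is tipped over (angle between any of bottle_black_mid, bottle_red_mid, bottle_white_mid, jar_mid's own z axis and vertical above 0.8 rad).
It fails at once if the carton or the tape roll is moved by more than 25 mm (distance of any of carton_mid, tape_mid from where it was at the start of the episode above 0.025 m).
It also fails if it takes over 141 s, if anything falls off the work surface, if the arm or the gripper's body presses on something with over 40 N, if the wrist force passes 120 N, or if a joint passes its speed limit or range.

## Robot

A 6-joint arm with a two-finger parallel gripper is mounted at the origin on the work surface. World frame = base frame: x ahead of the robot, y to its left, z up, the work surface at z = 0. Lengths are in mm, angles in degrees, forces in N, time in s.
With the tool pointing down it reaches from about 300 to 775 mm from the base axis. Payload 14.6 kg.
Tool frame: the origin (TCP) lies midway between the tips of the shut fingers; the grasp point (between the pads) lies 19 mm behind it; z points along the fingers, y is the line along which they close (so a half turn about z gives the same grasp; the last joint's range is limited). The gripper opens to 94 mm and grips with 3 to 60 N. Pads are 16 mm wide; open, the fingers measure 119 mm over their backs; the gripper's body (75 mm by 177 mm) begins 78 mm behind the grasp point.
Start: joints at [70.096, 17.183, 87.147, -0, 75.671, -3.816], TCP at [152.416, 528.449, 205.446] pointing down, gripper open.
Joint ranges: [-173.82, 173.82], [-45.26, 126.66], [13.44, 144.39], [-59.66, 239.66], [0, 175.72], [-146.38, 146.38]. Speed limits (degrees/s): [127.2, 127.2, 147.25, 180, 180, 180].

## Interface

Orientations are given as a 3x3 rotation matrix whose columns are the frame's x, y, z axes.
In Python, from bench import manip gives the robot as it stands. The module is installed in compiled form; this text tells all that it offers.
- The arm moves only by the tool step_arm, never from a script. Its argument "series" is a list of rows, each a list of 2 entries, a list of its own where there are three numbers: the shift along the tool's x, y, z in cm, then the turn, a rotation vector about the tool's x, y, z in rad. A call has exactly 10 rows; each row is the pose to reach, as a shift and turn from the pose commanded when the call began, along the tool's axes at that moment; what a row does not reach only later rows make up. A row lasts 1/12 s, in which the tool goes at most 41.7 mm and 7.16 degrees, less where a joint would pass 70% of its speed; a pose out of reach is approached as far as the arm can. A call with a gripper value outside its range is refused whole. "hand" is the opening, from -1 (shut) to 1 (fully open), so that 0 is half open, set as the call begins (left out, the last holds). The fingers move at their own pace and stop on an object; the grip force is fixed at half the most. Time passes only in rows, so rows that repeat a pose let the fingers close, or fill a call up. It gives the time, the measured TCP pose, the force, the opening and the grip force at its end, in the units of the state.
- manip.state(): the state, without advancing time (a new reading comes with each control period).
- manip.read_camera(name): name is "scene" or "top" or "wrist"; returns a dict with "color" (480x640x3 uint8, red, green, blue), "fx", "fy", "cx", "cy" (pixels), "rvec" (rotation vector, rad) and "tvec" (3), from world to camera coordinates, as OpenCV has them. Camera axes: x right, y down, z forward; pixel columns grow to the right and rows downward; lengths in mm; the calibration is good to about 2 mm. A picture is of the moment at which its call begins. There is no depth.
- manip.close_job(): hands the job in; it is judged then, once.
The state is a dict: "clock": time; "joint_pos": joint angles; "qvel": joint speeds; "tau": joint torques, N m; "eef_pos": TCP position; "ee_rot": TCP orientation; "wrist_force": force on the tool from outside, world axes, zero at the start; "moment": the same for the moment, N m; "opening": finger opening in mm; "finger_force": force on a finger pad.
Only numpy, scipy, OpenCV 4.12 (cv2) and the standard library are available. Lean on these libraries where they do the work, as an engineer would, in place of code of your own. Each camera call takes 0.05 s, during which the arm holds its last target. There are 200 camera calls.

## Working session

There is one attempt and no reset: what is moved stays moved. The work goes in short steps, Python scripts to look and compute and a tool call to move; the robot and the scene stay as the last step left them, time stands still between calls to the robot, and variables do not carry over. Pictures are saved under pics/ and viewed, at most 14 in all, crops included, and the job is handed in when it is done.

Besides the shell and the picture viewer there is one more tool, called after "Request:" as a command line: name --argument value ..., lists and objects as JSON in quotes. step_arm: Moves the arm, as the interface text tells. Its arguments: {"type":"object","properties":{"series":{"type":"array"},"hand":{"type":"number"}},"required":["series"]}

```bash
mkdir -p pics; cat > h.py <<'E'
import numpy as np, cv2
from bench import manip
def cam(n,f=None):
    c=manip.read_camera(n)
    if f: cv2.imwrite('pics/'+f,c['color'][:,:,::-1])
    np.save('pics/%s.npy'%n,{k:v for k,v in c.items()},allow_pickle=True); return c
def load(n): return np.load('pics/%s.npy'%n,allow_pickle=True).item()
def pt(c,u,v,z):
    R=cv2.Rodrigues(np.array(c['rvec'],float))[0]; t=np.array(c['tvec'],float).ravel()
    o=-R.T@t; d=R.T@np.array([(u-c['cx'])/c['fx'],(v-c['cy'])/c['fy'],1])
    return o+d*(z-o[2])/d[2]
def px(c,P):
    K=np.array([[c['fx'],0,c['cx']],[0,c['fy'],c['cy']],[0,0,1]])
    return cv2.projectPoints(np.array(P,float).reshape(-1,3),np.array(c['rvec'],float),np.array(c['tvec'],float),K,None)[0].reshape(-1,2)
E
python3 - <<'E'
from h import *
cam('top','top0.png');cam('scene','scene0.png')
s=manip.state();print(s['clock'],s['eef_pos'],np.round(s['ee_rot'],3).tolist(),s['opening'])
E
```

```text
0.1 [152.32075467 528.23596909 204.95401726] [[-0.961, 0.277, -0.0], [0.277, 0.961, -0.001], [0.0, -0.001, -1.0]] 94.0085975609579
```

View pics/top0.png

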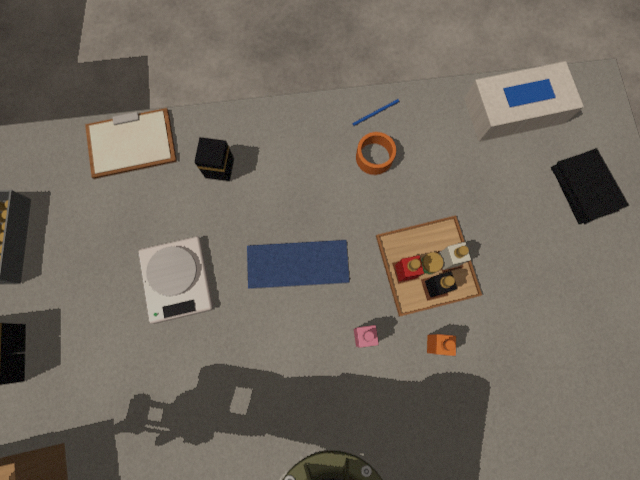

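View pics/scene0.png

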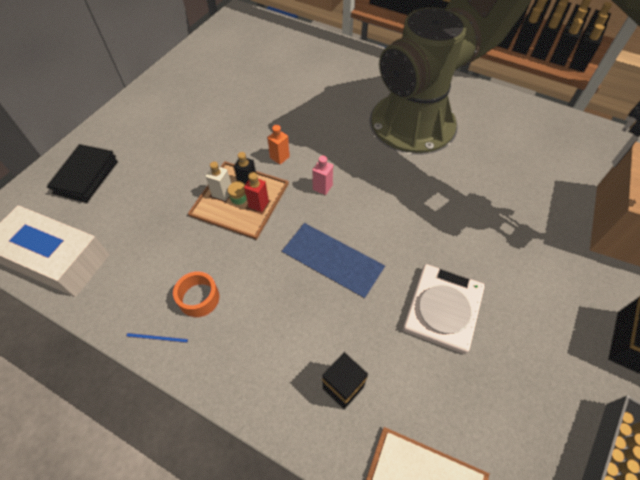

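Top view: tray (428,266) with red (410,266), white (458,252) and black (442,283) bottles around the jar (433,262). The mat is at (298,264) and the pan at (173,270). The look-alikes are pink (367,336) and orange (441,344), both off the tray. The red bottle on the tray is the one meant, so I'll confirm it in an enlarged crop.

```bash
python3 - <<'E'
from h import *
c=load('top');im=c['color'][:,:,::-1]
cv2.imwrite('pics/crop1.png',cv2.resize(im[210:360,350:500],None,fx=4,fy=4,interpolation=cv2.INTER_CUBIC))
for n,u,v,z in [('tray',428.5,265.5,10),('jar',433,262,46),('red',413.5,264.5,116),('white',461.5,250.5,116),('black',447.5,281,116),('mat',298,264,4),('pan',173,271,40),('carton',212,152,100),('tape',377,153,48),('pink',368,335,110),('or',449,345,110)]:
  print(n,np.round(pt(c,u,v,z),1))
for n,P in [('matcorners',[(247,245),(347,240),(349,282),(249,288)]),('traycorners',[(376,236),(457,217),(482,293),(401,315)])]:
  print(n,[np.round(pt(c,u,v,4 if n[0]=='m' else 14)[:2]).tolist() for u,v in P])
E
```

```text
tray [ 481.7 -280.4   10. ]
jar [ 483.3 -281.6   46. ]
red [ 473.4 -221.7  116. ]
white [ 490.  -323.2  116. ]
black [ 432.2 -283.6  116. ]
mat [521.6  11.6   4. ]
pan [533.  283.9  40. ]
carton [773.  167.9 100. ]
tape [ 748.8 -198.4   48. ]
pink [ 346.7 -110.9  110. ]
or [ 308.8 -265.2  110. ]
matcorners [[580.0, 123.0], [564.0, -107.0], [467.0, -98.0], [481.0, 127.0]]
traycorners [[563.0, -172.0], [585.0, -364.0], [406.0, -386.0], [380.0, -200.0]]
```

View pics/crop1.png

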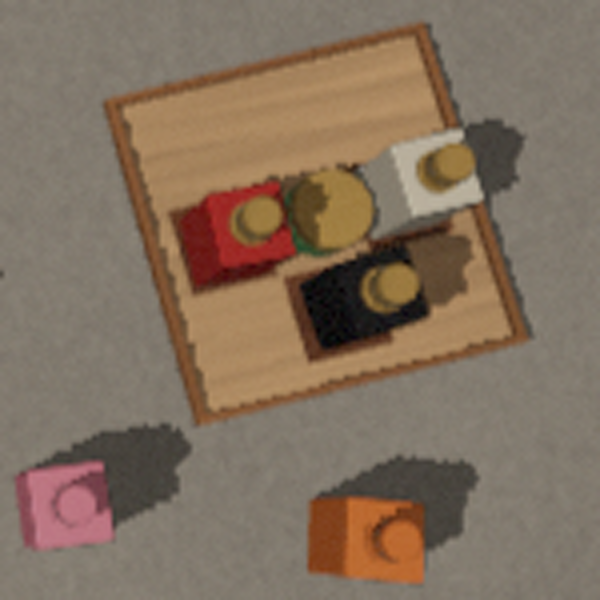

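Request:
step_arm --series '[[[-2.9,-2.6,0],[0,0,0.12]],[[-5.8,-5.2,0],[0,0,0.24]],[[-8.7,-7.8,0],[0,0,0.36]],[[-11.6,-10.4,0],[0,0,0.48]],[[-14.5,-13,0],[0,0,0.6]],[[-17.4,-15.6,0],[0,0,0.72]],[[-20.3,-18.2,0],[0,0,0.84]],[[-23.2,-20.8,0],[0,0,0.96]],[[-26.1,-23.4,0],[0,0,1.08]],[[-29,-25.8,0],[0,0,1.2]]]'

```text
clock: 0.93
eef_pos: [359.9, 198.3, 205.4]
ee_rot: [[-0.084, 0.996, -0.0], [0.996, 0.084, 0.0], [0.0, -0.0, -1.0]]
wrist_force: [-0.0, 0.3, 0.3]
opening: 94.1
finger_force: 0.0
```

```bash
cat >> h.py <<'E'
from scipy.spatial.transform import Rotation as Ro
G=np.array([[0,1,0],[1,0,0],[0,0,-1.]])
def go(x,y,z):
    s=manip.state();R=np.array(s['ee_rot']);p=np.array(s['eef_pos'])
    print('at',np.round(p,1),'shift cm',np.round(R.T@(np.array([x,y,z])-p)/10,2),'turn',np.round(Ro.from_matrix(R.T@G).as_rotvec(),3),'t',s['clock'],'open',s['opening'])
E
python3 - <<'E'
from h import *
go(476,-150,220)
c=load('top')
for n,u,v,z in [('red',415.75,264,116),('white',463,250.75,116),('black',449.75,281,116),('jar',433.5,262,46)]: print(n,np.round(pt(c,u,v,z),1))
E
```

```text
at [359.9 198.3 205.4] shift cm [-35.68   8.64  -1.46] turn [-0.    -0.     0.084] t 0.9333 open 94.08291408681934
red [ 473.8 -226.4  116. ]
white [ 489.1 -326.2  116. ]
black [ 431.6 -288.   116. ]
jar [ 483.2 -282.7   46. ]
```

Request:
step_arm --series '[[[-3.9,0.6,-0.9],[0,0,0.01]],[[-7.8,1.2,-1.8],[0,0,0.02]],[[-11.7,1.8,-2.7],[0,0,0.03]],[[-15.6,2.4,-3.6],[0,0,0.04]],[[-19.5,3,-4.5],[0,0,0.05]],[[-23.4,3.6,-5.4],[0,0,0.06]],[[-27.3,4.2,-6.3],[0,0,0.07]],[[-31.2,4.8,-7.2],[0,0,0.08]],[[-35.1,5.4,-8.1],[0,0,0.084]],[[-39,6,-9],[0,0,0.084]]]'

```text
clock: 1.77
eef_pos: [454.2, -184.9, 295.7]
ee_rot: [[-0.005, 1.0, -0.0], [1.0, 0.005, 0.0], [0.0, -0.0, -1.0]]
wrist_force: [0.6, 0.9, 0.8]
opening: 93.7
finger_force: 0.0
```

```bash
python3 - <<'E'
from h import *
go(474,-227,200)
c=cam('wrist','w1.png')
print(px(c,[[474,-227,116],[489,-326,116],[432,-288,116],[483,-282,46]]).round(1).tolist())
E
```

```text
at [ 454.2 -184.9  295.7] shift cm [-4.22  1.96  9.57] turn [-0.    -0.     0.005] t 1.7667 open 93.69971299227983
[[340.0, 261.5], [351.5, 344.7], [301.1, 313.7], [343.2, 285.7]]
```

View pics/w1.png

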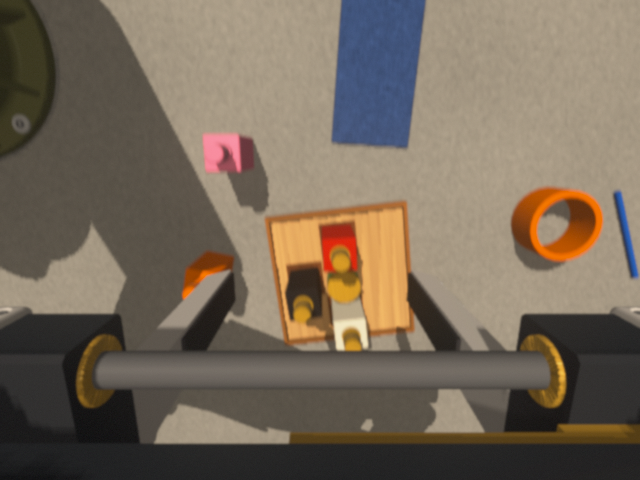

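The wrist view confirms the layout: red pump at (340,259), black at (302,310), white at (352,341), jar at (344,284). I'll enlarge it with my predictions marked.

```bash
python3 - <<'E'
from h import *
c=load('wrist');im=c['color'][:,:,::-1]
k=5;cr=cv2.resize(im[205:355,270:420],None,fx=4,fy=4,interpolation=cv2.INTER_CUBIC)
for u,v in px(c,[[474,-227,116],[489,-326,116],[432,-288,116],[483,-282,46]]):
  cv2.circle(cr,(int((u-270)*4+2),int((v-205)*4+2)),3,(255,0,0),-1)
cv2.imwrite('pics/w1c.png',cr)
print(px(c,[[474,-227,116],[484,-227,116],[474,-217,116]]))
E
```

```text
[[339.98390918 261.53196608]
 [349.33190404 261.58564323]
 [340.16696631 252.5419358 ]]
```

View pics/w1c.png

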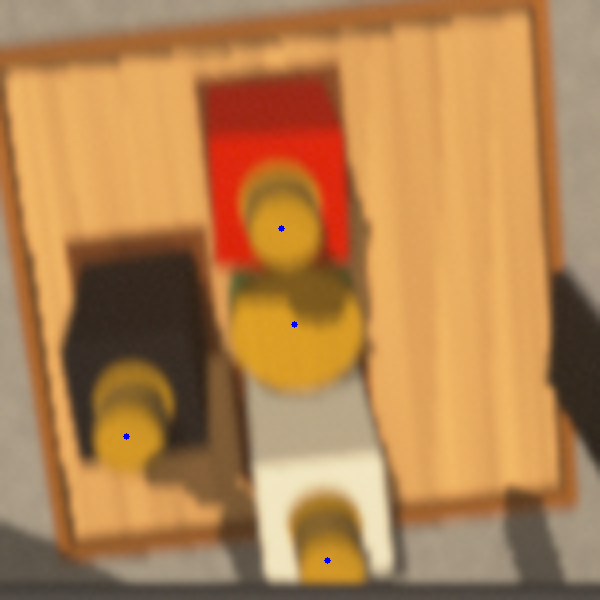

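Predictions agree to about 1 mm. Red sits at (475,-228), black at (432.5,-289), white at (490,-327) and the jar at (484,-283). I'll grasp red first.

Request:
step_arm --series '[[[-1.4,0.7,2],[0,0,0.005]],[[-2.8,1.4,5],[0,0,0.005]],[[-4.3,2.1,8],[0,0,0.005]],[[-4.3,2.1,11],[0,0,0.005]],[[-4.3,2.1,14],[0,0,0.005]],[[-4.3,2.1,16.5],[0,0,0.005]],[[-4.3,2.1,18],[0,0,0.005]],[[-4.3,2.1,19.5],[0,0,0.005]],[[-4.3,2.1,20.5],[0,0,0.005]],[[-4.3,2.1,20.5],[0,0,0.005]]]' --hand 0

```text
clock: 2.65
eef_pos: [474.7, -225.2, 88.4]
ee_rot: [[-0.001, 1.0, -0.003], [1.0, 0.001, 0.002], [0.002, -0.003, -1.0]]
wrist_force: [-0.6, -0.3, 0.5]
opening: 47.3
finger_force: 0.0
```

Request:
step_arm --series '[[[0,0,0],[0,0,0]],[[0,0,0],[0,0,0]],[[0,0,0],[0,0,0]],[[0,0,0],[0,0,0]],[[0,0,0],[0,0,0]],[[0,0,0],[0,0,0]],[[0,0,0],[0,0,0]],[[0,0,0],[0,0,0]],[[0,0,0],[0,0,0]],[[0,0,0],[0,0,0]]]' --hand -1

```text
clock: 3.48
eef_pos: [475.9, -225.9, 91.0]
ee_rot: [[-0.001, 1.0, 0.001], [1.0, 0.001, -0.0], [-0.0, 0.001, -1.0]]
wrist_force: [-1.4, 0.6, 6.3]
opening: 19.0
finger_force: 30.0
```

Request:
step_arm --series '[[[0,0,-1],[0,0,0]],[[0,0,-3],[0,0,0]],[[0,0,-6],[0,0,0]],[[0,0,-9],[0,0,0]],[[0,0,-11],[0,0,0]],[[2,0.3,-11],[0,0,0]],[[5,0.8,-11],[0,0,0]],[[8,1.3,-11],[0,0,0]],[[11,1.8,-11],[0,0,0]],[[14,2.3,-11],[0,0,0]]]'

```text
clock: 4.32
eef_pos: [498.3, -84.3, 200.9]
ee_rot: [[-0.001, 1.0, -0.0], [1.0, 0.001, 0.0], [0.0, -0.0, -1.0]]
wrist_force: [-0.2, -0.4, -2.8]
opening: 18.6
finger_force: 30.0
```

Request:
step_arm --series '[[[3,0.5,0],[0,0,0]],[[6,1,0],[0,0,0]],[[9,1.5,0],[0,0,0]],[[12,2,0],[0,0,0]],[[14.5,2.4,0],[0,0,0]],[[16.2,2.7,1],[0,0,0]],[[16.2,2.7,3],[0,0,0]],[[16.2,2.7,5.5],[0,0,0]],[[16.2,2.7,7.5],[0,0,0]],[[16.2,2.7,8.5],[0,0,0]]]'

```text
clock: 5.15
eef_pos: [524.2, 76.4, 113.4]
ee_rot: [[-0.001, 1.0, -0.003], [1.0, 0.001, -0.0], [-0.0, -0.003, -1.0]]
wrist_force: [-0.4, -0.2, -2.9]
opening: 18.9
finger_force: 30.0
```

Request:
step_arm --series '[[[0,0,0],[0,0,0]],[[0,0,0.5],[0,0,0]],[[0,0,1],[0,0,0]],[[0,0,1.5],[0,0,0]],[[0,0,1.9],[0,0,0]],[[0,0,2.2],[0,0,0]],[[0,0,2.4],[0,0,0]],[[0,0,2.4],[0,0,0]],[[0,0,2.4],[0,0,0]],[[0,0,2.4],[0,0,0]]]'

```text
clock: 5.98
eef_pos: [525.5, 76.4, 91.7]
ee_rot: [[-0.001, 1.0, 0.0], [1.0, 0.001, 0.0], [0.0, 0.0, -1.0]]
wrist_force: [-0.5, -1.2, -3.2]
opening: 18.5
finger_force: 30.0
```

Request:
step_arm --series '[[[0,0,0.1],[0,0,0]],[[0,0,0.2],[0,0,0]],[[0,0,0.25],[0,0,0]],[[0,0,0.28],[0,0,0]],[[0,0,0.28],[0,0,0]],[[0,0,0.28],[0,0,0]],[[0,0,0.28],[0,0,0]],[[0,0,0.28],[0,0,0]],[[0,0,0.28],[0,0,0]],[[0,0,0.28],[0,0,0]]]'

```text
clock: 6.82
eef_pos: [525.5, 76.4, 89.1]
ee_rot: [[-0.001, 1.0, 0.001], [1.0, 0.001, 0.0], [0.0, 0.001, -1.0]]
wrist_force: [-1.4, -0.1, 5.7]
opening: 18.7
finger_force: 30.0
```

Request:
step_arm --series '[[[0,0,0],[0,0,0]],[[0,0,0],[0,0,0]],[[0,0,0],[0,0,0]],[[0,0,0],[0,0,0]],[[0,0,0],[0,0,0]],[[0,0,-1],[0,0,0]],[[0,0,-3],[0,0,0]],[[0,0,-5],[0,0,0]],[[-2,0,-6],[0,0,0]],[[-5,0,-6],[0,0,0]]]' --hand 0

```text
clock: 7.65
eef_pos: [526.4, 27.2, 152.0]
ee_rot: [[-0.004, 1.0, 0.005], [1.0, 0.004, 0.0], [0.0, 0.005, -1.0]]
wrist_force: [0.2, -0.3, 0.6]
opening: 47.1
finger_force: 0.0
```

Request:
step_arm --series '[[[-3.5,-1,0],[0,0,0]],[[-7,-2,0],[0,0,0]],[[-10.5,-3,0],[0,0,0]],[[-14,-4,0],[0,0,0]],[[-17.5,-5,0],[0,0,0]],[[-21,-6,0],[0,0,0]],[[-24.5,-7,0],[0,0,0]],[[-28,-8,0],[0,0,0]],[[-30.5,-9,0],[0,0,0]],[[-31.5,-9.3,0],[0,0,0]]]'

```text
clock: 8.48
eef_pos: [431.4, -291.6, 149.4]
ee_rot: [[0.002, 1.0, 0.0], [1.0, -0.002, -0.001], [-0.001, 0.0, -1.0]]
wrist_force: [-0.0, -0.0, 0.3]
opening: 47.0
finger_force: 0.0
```

Request:
step_arm --series '[[[0,0,0],[0,0,0]],[[0,0,1],[0,0,0]],[[0,0,2],[0,0,0]],[[0,0,3],[0,0,0]],[[0,0,4],[0,0,0]],[[0,0,5],[0,0,0]],[[0,0,5.7],[0,0,0]],[[0,0,5.9],[0,0,0]],[[0,0,5.9],[0,0,0]],[[0,0,5.9],[0,0,0]]]'

```text
clock: 9.32
eef_pos: [432.8, -288.8, 89.8]
ee_rot: [[-0.001, 1.0, 0.0], [1.0, 0.001, -0.0], [-0.0, 0.0, -1.0]]
wrist_force: [0.1, 0.1, 0.4]
opening: 46.9
finger_force: 0.0
```

Request:
step_arm --series '[[[0,0,0],[0,0,0]],[[0,0,0],[0,0,0]],[[0,0,0],[0,0,0]],[[0,0,0],[0,0,0]],[[0,0,0],[0,0,0]],[[0,0,0],[0,0,0]],[[0,0,0],[0,0,0]],[[0,0,0],[0,0,0]],[[0,0,0],[0,0,0]],[[0,0,0],[0,0,0]]]' --hand -1

```text
clock: 10.15
eef_pos: [432.8, -288.8, 89.8]
ee_rot: [[-0.001, 1.0, 0.0], [1.0, 0.001, -0.0], [-0.0, 0.0, -1.0]]
wrist_force: [1.4, -0.2, 0.6]
opening: 18.7
finger_force: 30.0
```

Request:
step_arm --series '[[[0,0,-1],[0,0,0]],[[0,0,-3],[0,0,0]],[[0,0,-6],[0,0,0]],[[0,0,-9],[0,0,0]],[[0,0,-11],[0,0,0]],[[2,0.6,-11],[0,0,0]],[[5,1.5,-11],[0,0,0]],[[8,2.4,-11],[0,0,0]],[[11,3.3,-11],[0,0,0]],[[14,4.2,-11],[0,0,0]]]'

```text
clock: 10.98
eef_pos: [474.5, -147.3, 200.2]
ee_rot: [[-0.001, 1.0, -0.0], [1.0, 0.001, 0.0], [0.0, -0.0, -1.0]]
wrist_force: [-0.4, 0.1, -2.3]
opening: 18.7
finger_force: 30.0
```

Request:
step_arm --series '[[[3,0.9,0],[0,0,0]],[[6,1.8,0],[0,0,0]],[[9,2.7,0],[0,0,0]],[[12,3.6,0],[0,0,0]],[[14.5,4.3,0],[0,0,0]],[[16,4.7,1],[0,0,0]],[[16,4.7,3],[0,0,0]],[[16,4.7,5.5],[0,0,0]],[[16,4.7,7.5],[0,0,0]],[[16,4.7,8.5],[0,0,0]]]'

```text
clock: 11.82
eef_pos: [520.3, 11.5, 112.6]
ee_rot: [[-0.001, 1.0, -0.003], [1.0, 0.001, 0.0], [0.0, -0.003, -1.0]]
wrist_force: [-0.4, 0.1, -2.2]
opening: 19.0
finger_force: 30.0
```

Request:
step_arm --series '[[[0,0,0],[0,0,0]],[[0,0,0.5],[0,0,0]],[[0,0,1],[0,0,0]],[[0,0,1.5],[0,0,0]],[[0,0,2],[0,0,0]],[[0,0,2.4],[0,0,0]],[[0,0,2.65],[0,0,0]],[[0,0,2.65],[0,0,0]],[[0,0,2.65],[0,0,0]],[[0,0,2.65],[0,0,0]]]'

```text
clock: 12.65
eef_pos: [521.4, 11.3, 88.3]
ee_rot: [[-0.001, 1.0, 0.0], [1.0, 0.001, -0.0], [-0.0, 0.0, -1.0]]
wrist_force: [-0.2, 0.0, -2.1]
opening: 18.8
finger_force: 30.0
```

Request:
step_arm --series '[[[0,0,0],[0,0,0]],[[0,0,0],[0,0,0]],[[0,0,0],[0,0,0]],[[0,0,0],[0,0,0]],[[0,0,0],[0,0,0]],[[0,0,-1],[0,0,0]],[[0,0,-3],[0,0,0]],[[0,0,-5],[0,0,0]],[[-2,0,-6],[0,0,0]],[[-5,0,-6],[0,0,0]]]' --hand 0

```text
clock: 13.48
eef_pos: [522.6, -37.9, 151.5]
ee_rot: [[-0.004, 1.0, 0.005], [1.0, 0.004, -0.0], [-0.0, 0.005, -1.0]]
wrist_force: [0.1, -0.3, -0.1]
opening: 47.1
finger_force: 0.0
```

Request:
step_arm --series '[[[-3.4,-0.4,0],[0,0,0]],[[-6.8,-0.8,0],[0,0,0]],[[-10.2,-1.2,0],[0,0,0]],[[-13.6,-1.6,0],[0,0,0]],[[-17,-2,0],[0,0,0]],[[-20.4,-2.4,0],[0,0,0]],[[-23.8,-2.7,0],[0,0,0]],[[-26.8,-3,0],[0,0,0]],[[-28.4,-3.1,0],[0,0,0]],[[-28.8,-3.1,0],[0,0,0]]]'

```text
clock: 14.32
eef_pos: [490.3, -328.8, 148.5]
ee_rot: [[0.001, 1.0, 0.0], [1.0, -0.001, -0.0], [-0.0, 0.0, -1.0]]
wrist_force: [-0.3, 0.5, 0.0]
opening: 46.8
finger_force: 0.0
```

Request:
step_arm --series '[[[0,0,0],[0,0,0]],[[0,0,1],[0,0,0]],[[0,0,2],[0,0,0]],[[0,0,3],[0,0,0]],[[0,0,4],[0,0,0]],[[0,0,5],[0,0,0]],[[0,0,5.6],[0,0,0]],[[0,0,5.8],[0,0,0]],[[0,0,5.8],[0,0,0]],[[0,0,5.8],[0,0,0]]]'

```text
clock: 15.15
eef_pos: [490.9, -326.8, 90.4]
ee_rot: [[-0.001, 1.0, 0.0], [1.0, 0.001, -0.0], [-0.0, 0.0, -1.0]]
wrist_force: [-0.2, 0.7, 0.7]
opening: 46.7
finger_force: 0.0
```

Request:
step_arm --series '[[[0,0,0],[0,0,0]],[[0,0,0],[0,0,0]],[[0,0,0],[0,0,0]],[[0,0,0],[0,0,0]],[[0,0,0],[0,0,0]],[[0,0,0],[0,0,0]],[[0,0,0],[0,0,0]],[[0,0,0],[0,0,0]],[[0,0,0],[0,0,0]],[[0,0,0],[0,0,0]]]' --hand -1

```text
clock: 15.98
eef_pos: [490.9, -326.7, 90.3]
ee_rot: [[-0.001, 1.0, 0.0], [1.0, 0.001, -0.0], [-0.0, 0.0, -1.0]]
wrist_force: [0.4, 0.4, 1.1]
opening: 18.3
finger_force: 30.0
```

Request:
step_arm --series '[[[0,0,-1],[0,0,0]],[[0,0,-3],[0,0,0]],[[0,0,-6],[0,0,0]],[[0,0,-9],[0,0,0]],[[0,0,-11],[0,0,0]],[[2,0.2,-11],[0,0,0]],[[5,0.5,-11],[0,0,0]],[[8,0.8,-11],[0,0,0]],[[11,1.1,-11],[0,0,0]],[[14,1.4,-11],[0,0,0]]]'

```text
clock: 16.82
eef_pos: [504.1, -185.3, 200.4]
ee_rot: [[-0.001, 1.0, -0.001], [1.0, 0.001, 0.0], [0.0, -0.001, -1.0]]
wrist_force: [0.0, -0.3, -2.8]
opening: 18.8
finger_force: 30.0
```

Request:
step_arm --series '[[[3,0.3,0],[0,0,0]],[[6,0.6,0],[0,0,0]],[[9,0.9,0],[0,0,0]],[[11.5,1.1,0],[0,0,0]],[[13,1.3,0],[0,0,0]],[[13.3,1.3,1],[0,0,0]],[[13.3,1.3,3],[0,0,0]],[[13.3,1.3,5.5],[0,0,0]],[[13.3,1.3,7.5],[0,0,0]],[[13.3,1.3,8.5],[0,0,0]]]'

```text
clock: 17.65
eef_pos: [516.0, -54.1, 112.4]
ee_rot: [[-0.001, 1.0, -0.004], [1.0, 0.001, 0.0], [0.0, -0.004, -1.0]]
wrist_force: [-0.5, -0.2, -2.8]
opening: 18.7
finger_force: 30.0
```

Request:
step_arm --series '[[[0,0,0],[0,0,0]],[[0,0,0.5],[0,0,0]],[[0,0,1],[0,0,0]],[[0,0,1.5],[0,0,0]],[[0,0,2],[0,0,0]],[[0,0,2.4],[0,0,0]],[[0,0,2.7],[0,0,0]],[[0,0,2.7],[0,0,0]],[[0,0,2.7],[0,0,0]],[[0,0,2.7],[0,0,0]]]'

```text
clock: 18.48
eef_pos: [517.5, -53.7, 88.2]
ee_rot: [[-0.001, 1.0, 0.0], [1.0, 0.001, -0.0], [-0.0, 0.0, -1.0]]
wrist_force: [-0.5, 0.6, -2.1]
opening: 18.5
finger_force: 30.0
```

Request:
step_arm --series '[[[0,0,0],[0,0,0]],[[0,0,0],[0,0,0]],[[0,0,0],[0,0,0]],[[0,0,0],[0,0,0]],[[0,0,0],[0,0,0]],[[0,0,-1],[0,0,0]],[[0,0,-3],[0,0,0]],[[0,0,-5],[0,0,0]],[[-2,0,-6],[0,0,0]],[[-5,0,-6],[0,0,0]]]' --hand 0

```text
clock: 19.32
eef_pos: [518.7, -103.0, 151.6]
ee_rot: [[-0.004, 1.0, 0.004], [1.0, 0.004, -0.001], [-0.001, 0.004, -1.0]]
wrist_force: [0.2, -0.4, 0.8]
opening: 47.0
finger_force: 0.0
```

```bash
python3 - <<'E'
from h import *
c=cam('top');im=c['color'][:,:,::-1]
cv2.imwrite('pics/t2.png',cv2.resize(im[200:330,230:500],None,fx=2.9,fy=2.9,interpolation=cv2.INTER_CUBIC))
go(484,-283,130)
E
```

```text
at [ 518.1 -108.1  150.4] shift cm [-17.49  -3.43   2.06] turn [0.003 0.002 0.001] t 19.3667 open 47.17129474177676
```

View pics/t2.png

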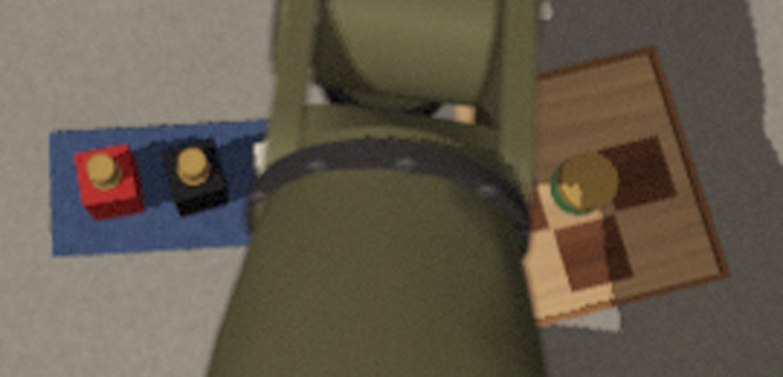

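The crop shows red and black upright on the mat, at about (103,170) and (193,165), with the white one beside them half hidden by the arm. The jar stands alone at (588,182). Now the jar.

Request:
step_arm --series '[[[-2.5,-0.5,0],[0,0,0]],[[-5,-1,0],[0,0,0]],[[-7.5,-1.5,0],[0,0,0]],[[-10,-2,0],[0,0,0]],[[-12.5,-2.5,0],[0,0,0]],[[-15,-3,0],[0,0,0]],[[-17,-3.3,0],[0,0,0]],[[-17.9,-3.4,0],[0,0,0]],[[-17.9,-3.4,1],[0,0,0]],[[-17.9,-3.4,2],[0,0,0]]]' --hand 1

```text
clock: 20.2
eef_pos: [483.9, -282.3, 127.7]
ee_rot: [[-0.001, 1.0, 0.001], [1.0, 0.001, -0.0], [-0.0, 0.001, -1.0]]
wrist_force: [0.3, 0.8, -0.9]
opening: 94.2
finger_force: 0.0
```

Request:
step_arm --series '[[[0,0,2],[0,0,0]],[[0,0,4],[0,0,0]],[[0,0,6],[0,0,0]],[[0,0,8],[0,0,0]],[[0,0,9.5],[0,0,0]],[[0,0,10.7],[0,0,0]],[[0,0,11.2],[0,0,0]],[[0,0,11.3],[0,0,0]],[[0,0,11.3],[0,0,0]],[[0,0,11.3],[0,0,0]]]'

```text
clock: 21.03
eef_pos: [484.2, -282.8, 15.9]
ee_rot: [[-0.001, 1.0, 0.001], [1.0, 0.001, -0.001], [-0.001, 0.001, -1.0]]
wrist_force: [0.0, -0.4, 0.5]
opening: 94.0
finger_force: 0.0
```

Request:
step_arm --series '[[[0,0,0],[0,0,0]],[[0,0,0],[0,0,0]],[[0,0,0],[0,0,0]],[[0,0,0],[0,0,0]],[[0,0,0],[0,0,0]],[[0,0,0],[0,0,0]],[[0,0,0],[0,0,0]],[[0,0,0],[0,0,0]],[[0,0,0],[0,0,0]],[[0,0,0],[0,0,0]]]' --hand -1

```text
clock: 21.87
eef_pos: [483.7, -282.7, 15.2]
ee_rot: [[-0.001, 1.0, 0.0], [1.0, 0.001, -0.0], [-0.0, 0.0, -1.0]]
wrist_force: [0.2, 0.1, 0.7]
opening: 43.5
finger_force: 30.0
```

```bash
python3 - <<'E'
from h import *
c=cam('scene');im=c['color'][:,:,::-1]
cv2.imwrite('pics/s3.png',cv2.resize(im[130:370,180:500],None,fx=2.5,fy=2.5,interpolation=cv2.INTER_CUBIC))
print(px(c,[[533,284,40],[517.5,-54,114],[521,11,114],[525,76,114]]).round(1).tolist())
cv2.imwrite('pics/pan.png',cv2.resize(load('top')['color'][225:335,125:225,::-1],None,fx=5,fy=5,interpolation=cv2.INTER_CUBIC))
E
```

```text
[[442.8, 305.1], [307.4, 216.8], [332.8, 229.8], [359.0, 243.6]]
```

View pics/s3.png

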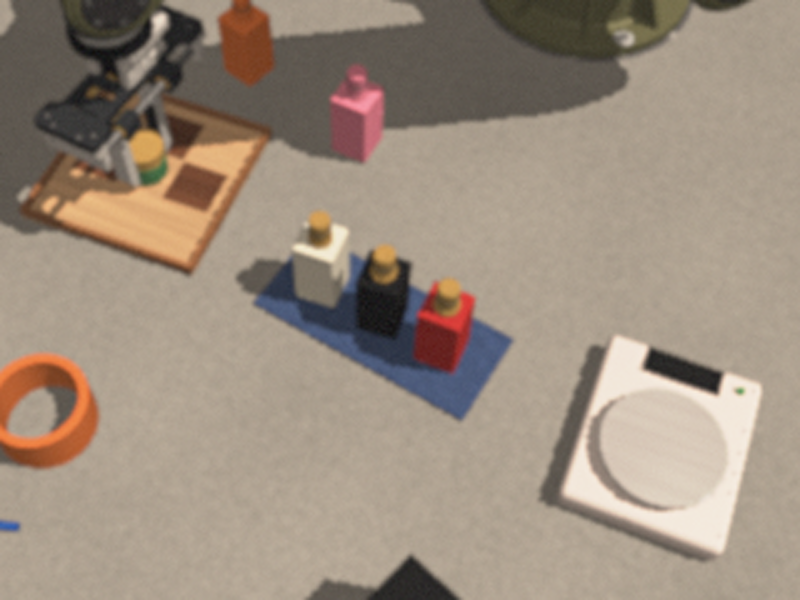

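View pics/pan.png

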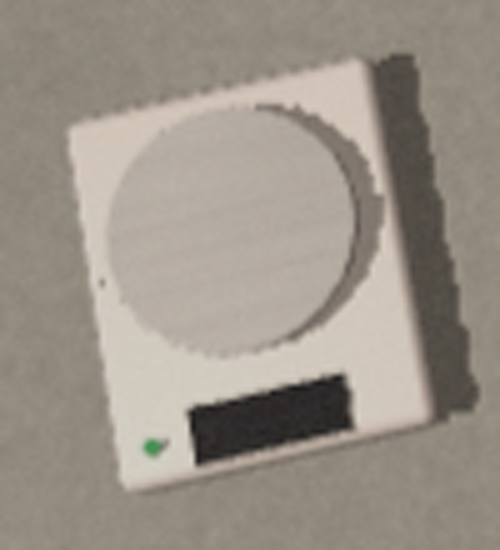

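Scene view: white, black and red stand upright on the mat at (320,265), (383,290) and (445,325), and the jar is gripped. The pan centre is at crop (658,447) here and (232,230) in the top crop.

```bash
python3 - <<'E'
from h import *
print(pt(load('top'),171.0,270.6,40),pt(load('scene'),442.9,308.5,40), px(load('scene'),[[533,294,40],[543,284,40]]))
go(533,288,130)
E
```

```text
[534.36222117 288.15969207  40.        ] [540.31484405 287.05762914  40.        ] [[447.22174084 307.16242429]
 [441.081899   308.88436968]]
at [ 483.7 -282.7   15.2] shift cm [ 57.07   4.99 -11.49] turn [0.    0.    0.001] t 21.9167 open 43.7584087911279
```

Request:
step_arm --series '[[[0,0,-1],[0,0,0]],[[0,0,-4],[0,0,0]],[[0,0,-7.5],[0,0,0]],[[0,0,-11],[0,0,0]],[[0,0,-14.5],[0,0,0]],[[0,0,-17],[0,0,0]],[[2,0.2,-17.5],[0,0,0]],[[5,0.5,-17.5],[0,0,0]],[[8.5,0.8,-17.5],[0,0,0]],[[12,1.1,-17.5],[0,0,0]]]'

```text
clock: 22.75
eef_pos: [494.1, -161.5, 190.8]
ee_rot: [[0.0, 1.0, 0.0], [1.0, -0.0, -0.0], [-0.0, 0.0, -1.0]]
wrist_force: [0.8, 0.1, -2.5]
opening: 43.5
finger_force: 30.0
```

Request:
step_arm --series '[[[3.6,0.3,0],[0,0,0]],[[7.2,0.6,0],[0,0,0]],[[10.8,0.9,0],[0,0,0]],[[14.4,1.2,0],[0,0,0]],[[18,1.6,0],[0,0,0]],[[21.6,2,0],[0,0,0]],[[25.2,2.3,0],[0,0,0]],[[28.8,2.6,0],[0,0,0]],[[32.4,3,0],[0,0,0]],[[36,3.3,0],[0,0,0]]]'

```text
clock: 23.58
eef_pos: [526.9, 199.1, 190.8]
ee_rot: [[-0.001, 1.0, 0.0], [1.0, 0.001, 0.0], [0.0, 0.0, -1.0]]
wrist_force: [0.1, 0.3, -1.2]
opening: 43.6
finger_force: 30.0
```

Request:
step_arm --series '[[[3.2,0.3,0],[0,0,0]],[[6.2,0.5,0],[0,0,0]],[[8.2,0.7,0],[0,0,0]],[[9.1,0.8,0],[0,0,0]],[[9.1,0.8,1],[0,0,0]],[[9.1,0.8,3.5],[0,0,0]],[[9.1,0.8,6],[0,0,0]],[[9.1,0.8,8.5],[0,0,0]],[[9.1,0.8,10.5],[0,0,0]],[[9.1,0.8,11.5],[0,0,0]]]'

```text
clock: 24.42
eef_pos: [534.0, 286.2, 72.1]
ee_rot: [[0.0, 1.0, -0.004], [1.0, -0.0, -0.002], [-0.002, -0.004, -1.0]]
wrist_force: [0.4, 0.3, -2.0]
opening: 43.5
finger_force: 30.0
```

Request:
step_arm --series '[[[0,0,0],[0,0,0]],[[0,0,0.5],[0,0,0]],[[0,0,1],[0,0,0]],[[0,0,1.5],[0,0,0]],[[0,0,2],[0,0,0]],[[0,0,2.3],[0,0,0]],[[0,0,2.4],[0,0,0]],[[0,0,2.4],[0,0,0]],[[0,0,2.4],[0,0,0]],[[0,0,2.4],[0,0,0]]]'

```text
clock: 25.25
eef_pos: [535.3, 288.4, 51.4]
ee_rot: [[-0.001, 1.0, 0.0], [1.0, 0.001, 0.0], [0.0, 0.0, -1.0]]
wrist_force: [0.8, -0.5, -2.0]
opening: 43.7
finger_force: 30.0
```

Request:
step_arm --series '[[[0,0,0.1],[0,0,0]],[[0,0,0.15],[0,0,0]],[[0,0,0.2],[0,0,0]],[[0,0,0.2],[0,0,0]],[[0,0,0.2],[0,0,0]],[[0,0,0.2],[0,0,0]],[[0,0,0.2],[0,0,0]],[[0,0,0.2],[0,0,0]],[[0,0,0.2],[0,0,0]],[[0,0,0.2],[0,0,0]]]'

```text
clock: 26.08
eef_pos: [535.1, 288.4, 49.2]
ee_rot: [[-0.001, 1.0, 0.0], [1.0, 0.001, -0.0], [-0.0, 0.0, -1.0]]
wrist_force: [0.3, 0.3, 0.2]
opening: 43.6
finger_force: 30.0
```

Request:
step_arm --series '[[[0,0,0],[0,0,0]],[[0,0,0],[0,0,0]],[[0,0,0],[0,0,0]],[[0,0,0],[0,0,0]],[[0,0,0],[0,0,0]],[[0,0,0],[0,0,0]],[[0,0,0],[0,0,0]],[[0,0,-1],[0,0,0]],[[0,0,-3],[0,0,0]],[[0,0,-5],[0,0,0]]]' --hand 1

```text
clock: 26.92
eef_pos: [534.8, 288.2, 100.0]
ee_rot: [[-0.001, 1.0, -0.001], [1.0, 0.001, -0.0], [-0.0, -0.001, -1.0]]
wrist_force: [-1.3, -0.8, 0.9]
opening: 93.7
finger_force: 0.0
```

Request:
step_arm --series '[[[0,0,-2],[0,0,0]],[[0,0,-5],[0,0,0]],[[-1,0,-7],[0,0,0]],[[-3,0,-8],[0,0,0]],[[-6,0,-8],[0,0,0]],[[-9,0,-8],[0,0,0]],[[-12,0,-8],[0,0,0]],[[-15,0,-8],[0,0,0]],[[-17,0,-8],[0,0,0]],[[-17,0,-8],[0,0,0]]]' --hand 0

```text
clock: 27.75
eef_pos: [535.4, 115.3, 180.2]
ee_rot: [[0.002, 1.0, 0.001], [1.0, -0.002, -0.0], [-0.0, 0.001, -1.0]]
wrist_force: [0.3, 0.4, 0.7]
opening: 46.7
finger_force: 0.0
```

```bash
python3 - <<'E'
from h import *
c=cam('top');im=c['color'][:,:,::-1]
s=cam('scene');i2=s['color'][:,:,::-1]
a=cv2.resize(im[225:335,125:225],(400,440),interpolation=cv2.INTER_CUBIC);b=cv2.resize(i2[255:365,395:495],(400,440),interpolation=cv2.INTER_CUBIC)
cv2.imwrite('pics/j.png',np.hstack([a,b]))
go(525.5,76.4,90)
print(px(c,[535,288,80]),px(s,[535,288,80]))
E
```

```text
at [535.5 118.1 180. ] shift cm [-4.17 -1.    8.99] turn [ 0.001 -0.    -0.   ] t 27.85 open 47.22032983609088
[[165.04974868 267.41927288]] [[448.80167143 298.6179503 ]]
```

View pics/j.png

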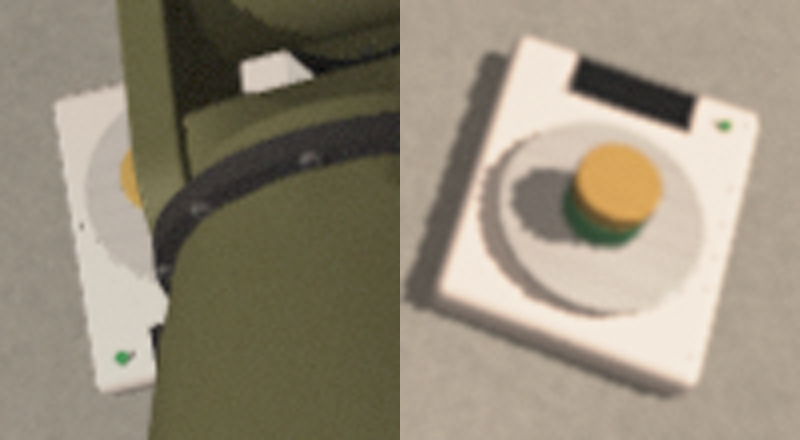

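```bash
python3 - <<'E'
from h import *
s=load('scene');print(pt(s,449.4,300.4,80),pt(s,444.6,309.1,40))
E
```

```text
[538.18163119 290.44895776  80.        ] [539.87447155 290.69038264  40.        ]
```

The jar is upright about 2 mm from the pan centre. Now the bottles go back, white first.

Request:
step_arm --series '[[[-2.5,-0.3,0],[0,0,0]],[[-5.5,-0.6,0],[0,0,0]],[[-8.5,-0.9,0],[0,0,0]],[[-11.5,-1.2,0],[0,0,0]],[[-14.5,-1.5,0],[0,0,0]],[[-16.5,-1.7,0],[0,0,0]],[[-17.2,-1.8,0],[0,0,0]],[[-17.2,-1.8,1],[0,0,0]],[[-17.2,-1.8,2],[0,0,0]],[[-17.2,-1.8,3],[0,0,0]]]'

```text
clock: 28.68
eef_pos: [517.4, -52.2, 147.8]
ee_rot: [[-0.002, 1.0, -0.001], [1.0, 0.002, 0.0], [0.0, -0.001, -1.0]]
wrist_force: [0.3, 0.4, -0.3]
opening: 46.7
finger_force: 0.0
```

Request:
step_arm --series '[[[0,0,1],[0,0,0]],[[0,0,2],[0,0,0]],[[0,0,3],[0,0,0]],[[0,0,4],[0,0,0]],[[0,0,5],[0,0,0]],[[0,0,5.8],[0,0,0]],[[0,0,6.1],[0,0,0]],[[0,0,6.1],[0,0,0]],[[0,0,6.1],[0,0,0]],[[0,0,6.1],[0,0,0]]]'

```text
clock: 29.52
eef_pos: [517.8, -53.8, 88.7]
ee_rot: [[-0.001, 1.0, 0.001], [1.0, 0.001, -0.0], [-0.0, 0.001, -1.0]]
wrist_force: [0.2, -0.4, 0.4]
opening: 46.7
finger_force: 0.0
```

Request:
step_arm --series '[[[0,0,0],[0,0,0]],[[0,0,0],[0,0,0]],[[0,0,0],[0,0,0]],[[0,0,0],[0,0,0]],[[0,0,0],[0,0,0]],[[0,0,0],[0,0,0]],[[0,0,0],[0,0,0]],[[0,0,0],[0,0,0]],[[0,0,0],[0,0,0]],[[0,0,0],[0,0,0]]]' --hand -1

```text
clock: 30.35
eef_pos: [517.4, -53.7, 88.2]
ee_rot: [[-0.001, 1.0, -0.0], [1.0, 0.001, 0.0], [0.0, -0.0, -1.0]]
wrist_force: [-1.0, -0.1, 3.0]
opening: 18.5
finger_force: 30.0
```

Request:
step_arm --series '[[[0,0,-1],[0,0,0]],[[0,0,-3],[0,0,0]],[[0,0,-6],[0,0,0]],[[0,0,-9],[0,0,0]],[[0,0,-11],[0,0,0]],[[-2,-0.2,-11],[0,0,0]],[[-5,-0.5,-11],[0,0,0]],[[-8,-0.8,-11],[0,0,0]],[[-11,-1.1,-11],[0,0,0]],[[-14,-1.4,-11],[0,0,0]]]'

```text
clock: 31.18
eef_pos: [503.1, -194.9, 198.6]
ee_rot: [[-0.001, 1.0, -0.0], [1.0, 0.001, 0.0], [0.0, -0.0, -1.0]]
wrist_force: [-0.1, -0.4, -2.0]
opening: 18.8
finger_force: 30.0
```

Request:
step_arm --series '[[[-3,-0.3,0],[0,0,0]],[[-6,-0.6,0],[0,0,0]],[[-9,-0.9,0],[0,0,0]],[[-11.5,-1.1,0],[0,0,0]],[[-13,-1.25,0],[0,0,0]],[[-13.3,-1.25,1],[0,0,0]],[[-13.3,-1.25,3],[0,0,0]],[[-13.3,-1.25,5.5],[0,0,0]],[[-13.3,-1.25,7.5],[0,0,0]],[[-13.3,-1.25,8.5],[0,0,0]]]'

```text
clock: 32.02
eef_pos: [490.5, -324.9, 110.2]
ee_rot: [[-0.002, 1.0, -0.003], [1.0, 0.002, 0.003], [0.003, -0.003, -1.0]]
wrist_force: [-0.4, 0.7, -2.7]
opening: 18.8
finger_force: 30.0
```

Request:
step_arm --series '[[[0,0,0],[0,0,0]],[[0,0,0.5],[0,0,0]],[[0,0,1],[0,0,0]],[[0,0,1.5],[0,0,0]],[[0,0,1.9],[0,0,0]],[[0,0,2.2],[0,0,0]],[[0,0,2.25],[0,0,0]],[[0,0,2.25],[0,0,0]],[[0,0,2.25],[0,0,0]],[[0,0,2.25],[0,0,0]]]'

```text
clock: 32.85
eef_pos: [491.3, -326.8, 90.9]
ee_rot: [[-0.001, 1.0, 0.0], [1.0, 0.001, -0.0], [-0.0, 0.0, -1.0]]
wrist_force: [-0.2, -1.3, -2.6]
opening: 18.7
finger_force: 30.0
```

Request:
step_arm --series '[[[0,0,0.05],[0,0,0]],[[0,0,0.05],[0,0,0]],[[0,0,0.05],[0,0,0]],[[0,0,0.05],[0,0,0]],[[0,0,0.05],[0,0,0]],[[0,0,-1],[0,0,0]],[[0,0,-3],[0,0,0]],[[0,0,-5],[0,0,0]],[[1,0,-6],[0,0,0]],[[4,0.2,-6],[0,0,0]]]' --hand 0

```text
clock: 33.68
eef_pos: [493.6, -288.6, 153.5]
ee_rot: [[0.002, 1.0, 0.004], [1.0, -0.002, -0.003], [-0.003, 0.004, -1.0]]
wrist_force: [0.3, 0.2, -0.1]
opening: 46.8
finger_force: 0.0
```

Request:
step_arm --series '[[[3.4,0.3,0],[0,0,0]],[[6.8,0.6,0],[0,0,0]],[[10.2,0.9,0],[0,0,0]],[[13.6,1.2,0],[0,0,0]],[[17,1.5,0],[0,0,0]],[[20.4,1.8,0],[0,0,0]],[[23.8,2.2,0],[0,0,0]],[[27,2.5,0],[0,0,0]],[[29.2,2.8,0],[0,0,0]],[[29.8,2.8,0],[0,0,0]]]'

```text
clock: 34.52
eef_pos: [520.7, 14.6, 151.0]
ee_rot: [[-0.004, 1.0, 0.0], [1.0, 0.004, 0.0], [0.0, 0.0, -1.0]]
wrist_force: [-0.2, -0.2, -0.5]
opening: 46.9
finger_force: 0.0
```

Request:
step_arm --series '[[[0,0,0],[0,0,0]],[[0,0,1],[0,0,0]],[[0,0,2],[0,0,0]],[[0,0,3],[0,0,0]],[[0,0,4],[0,0,0]],[[0,0,5],[0,0,0]],[[0,0,5.9],[0,0,0]],[[0,0,6.2],[0,0,0]],[[0,0,6.2],[0,0,0]],[[0,0,6.2],[0,0,0]]]'

```text
clock: 35.35
eef_pos: [521.0, 11.3, 88.7]
ee_rot: [[-0.001, 1.0, 0.0], [1.0, 0.001, -0.0], [-0.0, 0.0, -1.0]]
wrist_force: [0.8, -0.3, 0.3]
opening: 47.2
finger_force: 0.0
```

Request:
step_arm --series '[[[0,0,0],[0,0,0]],[[0,0,0],[0,0,0]],[[0,0,0],[0,0,0]],[[0,0,0],[0,0,0]],[[0,0,0],[0,0,0]],[[0,0,0],[0,0,0]],[[0,0,0],[0,0,0]],[[0,0,0],[0,0,0]],[[0,0,0],[0,0,0]],[[0,0,0],[0,0,0]]]' --hand -1

```text
clock: 36.18
eef_pos: [521.0, 11.4, 88.8]
ee_rot: [[-0.001, 1.0, 0.0], [1.0, 0.001, -0.0], [-0.0, 0.0, -1.0]]
wrist_force: [1.0, 0.2, 3.1]
opening: 18.4
finger_force: 30.0
```

Request:
step_arm --series '[[[0,0,-1],[0,0,0]],[[0,0,-3],[0,0,0]],[[0,0,-6],[0,0,0]],[[0,0,-9],[0,0,0]],[[0,0,-11],[0,0,0]],[[-2,-0.6,-11],[0,0,0]],[[-5,-1.5,-11],[0,0,0]],[[-8,-2.4,-11],[0,0,0]],[[-11,-3.3,-11],[0,0,0]],[[-14,-4.2,-11],[0,0,0]]]'

```text
clock: 37.02
eef_pos: [478.1, -129.8, 199.1]
ee_rot: [[-0.001, 1.0, -0.0], [1.0, 0.001, 0.0], [0.0, -0.0, -1.0]]
wrist_force: [0.5, 0.4, -1.5]
opening: 18.9
finger_force: 30.0
```

Request:
step_arm --series '[[[-3,-0.9,0],[0,0,0]],[[-6,-1.8,0],[0,0,0]],[[-9,-2.7,0],[0,0,0]],[[-12,-3.6,0],[0,0,0]],[[-14.5,-4.3,0],[0,0,0]],[[-16,-4.6,1],[0,0,0]],[[-16,-4.6,3],[0,0,0]],[[-16,-4.6,5.5],[0,0,0]],[[-16,-4.6,7.5],[0,0,0]],[[-16,-4.6,8.5],[0,0,0]]]'

```text
clock: 37.85
eef_pos: [432.1, -288.1, 111.6]
ee_rot: [[-0.001, 1.0, -0.003], [1.0, 0.001, 0.002], [0.002, -0.003, -1.0]]
wrist_force: [-0.3, 0.5, -2.3]
opening: 18.7
finger_force: 30.0
```

Request:
step_arm --series '[[[0,0,0],[0,0,0]],[[0,0,0.5],[0,0,0]],[[0,0,1],[0,0,0]],[[0,0,1.5],[0,0,0]],[[0,0,1.9],[0,0,0]],[[0,0,2.2],[0,0,0]],[[0,0,2.25],[0,0,0]],[[0,0,2.25],[0,0,0]],[[0,0,2.25],[0,0,0]],[[0,0,2.25],[0,0,0]]]'

```text
clock: 38.68
eef_pos: [433.3, -288.8, 91.4]
ee_rot: [[-0.001, 1.0, 0.0], [1.0, 0.001, -0.0], [-0.0, 0.0, -1.0]]
wrist_force: [-0.9, -0.3, -2.9]
opening: 18.7
finger_force: 30.0
```

Request:
step_arm --series '[[[0,0,0.05],[0,0,0]],[[0,0,0.05],[0,0,0]],[[0,0,0.05],[0,0,0]],[[0,0,0.05],[0,0,0]],[[0,0,0.05],[0,0,0]],[[0,0,-1],[0,0,0]],[[0,0,-3],[0,0,0]],[[0,0,-5],[0,0,0]],[[1,0.2,-6],[0,0,0]],[[4,1,-6],[0,0,0]]]' --hand 0

```text
clock: 39.52
eef_pos: [443.6, -250.5, 153.9]
ee_rot: [[0.002, 1.0, 0.003], [1.0, -0.002, -0.003], [-0.003, 0.003, -1.0]]
wrist_force: [0.6, 0.1, -0.5]
opening: 46.9
finger_force: 0.0
```

Request:
step_arm --series '[[[3.5,0.9,0],[0,0,0]],[[7,1.8,0],[0,0,0]],[[10.6,2.7,0],[0,0,0]],[[14.2,3.6,0],[0,0,0]],[[17.8,4.5,0],[0,0,0]],[[21.4,5.4,0],[0,0,0]],[[25,6.3,0],[0,0,0]],[[28.5,7.2,0],[0,0,0]],[[31.5,8,0],[0,0,0]],[[32.5,8.2,0],[0,0,0]]]'

```text
clock: 40.35
eef_pos: [524.9, 80.4, 151.4]
ee_rot: [[-0.004, 1.0, 0.0], [1.0, 0.004, 0.001], [0.001, 0.0, -1.0]]
wrist_force: [-0.4, 0.4, 0.0]
opening: 47.0
finger_force: 0.0
```

Request:
step_arm --series '[[[0,0,0],[0,0,0]],[[0,0,1],[0,0,0]],[[0,0,2],[0,0,0]],[[0,0,3],[0,0,0]],[[0,0,4],[0,0,0]],[[0,0,5],[0,0,0]],[[0,0,5.9],[0,0,0]],[[0,0,6.2],[0,0,0]],[[0,0,6.2],[0,0,0]],[[0,0,6.2],[0,0,0]]]'

```text
clock: 41.18
eef_pos: [524.9, 76.3, 89.2]
ee_rot: [[-0.001, 1.0, 0.0], [1.0, 0.001, -0.0], [-0.0, 0.0, -1.0]]
wrist_force: [-0.5, -0.2, -0.6]
opening: 47.3
finger_force: 0.0
```

Request:
step_arm --series '[[[0,0,0],[0,0,0]],[[0,0,0],[0,0,0]],[[0,0,0],[0,0,0]],[[0,0,0],[0,0,0]],[[0,0,0],[0,0,0]],[[0,0,0],[0,0,0]],[[0,0,0],[0,0,0]],[[0,0,0],[0,0,0]],[[0,0,0],[0,0,0]],[[0,0,0],[0,0,0]]]' --hand -1

```text
clock: 42.02
eef_pos: [525.0, 76.4, 89.3]
ee_rot: [[-0.001, 1.0, 0.0], [1.0, 0.001, 0.0], [0.0, 0.0, -1.0]]
wrist_force: [-0.2, -0.2, 2.8]
opening: 18.3
finger_force: 30.0
```

Request:
step_arm --series '[[[0,0,-1],[0,0,0]],[[0,0,-3],[0,0,0]],[[0,0,-6],[0,0,0]],[[0,0,-9],[0,0,0]],[[0,0,-11],[0,0,0]],[[-2,-0.3,-11],[0,0,0]],[[-5,-0.8,-11],[0,0,0]],[[-8,-1.3,-11],[0,0,0]],[[-11,-1.8,-11],[0,0,0]],[[-14,-2.3,-11],[0,0,0]]]'

```text
clock: 42.85
eef_pos: [501.2, -64.9, 199.6]
ee_rot: [[-0.001, 1.0, -0.0], [1.0, 0.001, 0.0], [0.0, -0.0, -1.0]]
wrist_force: [0.3, 0.8, -1.4]
opening: 18.5
finger_force: 30.0
```

Request:
step_arm --series '[[[-3,-0.5,0],[0,0,0]],[[-6,-1,0],[0,0,0]],[[-9,-1.5,0],[0,0,0]],[[-12,-2,0],[0,0,0]],[[-14.5,-2.4,0],[0,0,0]],[[-16.2,-2.65,1],[0,0,0]],[[-16.2,-2.65,3],[0,0,0]],[[-16.2,-2.65,5.5],[0,0,0]],[[-16.2,-2.65,7.5],[0,0,0]],[[-16.2,-2.65,8.5],[0,0,0]]]'

```text
clock: 43.68
eef_pos: [474.5, -225.2, 112.0]
ee_rot: [[-0.001, 1.0, -0.003], [1.0, 0.001, 0.002], [0.002, -0.003, -1.0]]
wrist_force: [-0.2, -0.4, -2.6]
opening: 18.8
finger_force: 30.0
```

Request:
step_arm --series '[[[0,0,0],[0,0,0]],[[0,0,0.5],[0,0,0]],[[0,0,1],[0,0,0]],[[0,0,1.5],[0,0,0]],[[0,0,1.9],[0,0,0]],[[0,0,2.2],[0,0,0]],[[0,0,2.25],[0,0,0]],[[0,0,2.25],[0,0,0]],[[0,0,2.25],[0,0,0]],[[0,0,2.25],[0,0,0]]]'

```text
clock: 44.52
eef_pos: [475.7, -225.8, 91.9]
ee_rot: [[-0.001, 1.0, 0.0], [1.0, 0.001, -0.0], [-0.0, 0.0, -1.0]]
wrist_force: [0.3, -0.2, -1.0]
opening: 18.5
finger_force: 30.0
```

Request:
step_arm --series '[[[0,0,0.05],[0,0,0]],[[0,0,0.05],[0,0,0]],[[0,0,0.05],[0,0,0]],[[0,0,0.05],[0,0,0]],[[0,0,0.05],[0,0,0]],[[0,0,-1],[0,0,0]],[[0,0,-3],[0,0,0]],[[0,0,-5],[0,0,0]],[[1,0.2,-7],[0,0,0]],[[4,0.2,-8],[0,0,0]]]' --hand 0

```text
clock: 45.35
eef_pos: [478.3, -187.6, 174.8]
ee_rot: [[0.002, 1.0, 0.003], [1.0, -0.002, -0.002], [-0.002, 0.003, -1.0]]
wrist_force: [0.4, 1.7, 0.4]
opening: 47.3
finger_force: 0.0
```

Request:
step_arm --series '[[[3,0,0],[0,0,0]],[[6,0,0],[0,0,0]],[[9,0,0],[0,0,0]],[[12,0,0],[0,0,0]],[[15,0,0],[0,0,0]],[[18,0,0],[0,0,0]],[[21,0,0],[0,0,0]],[[23,0,0],[0,0,0]],[[23,0,0],[0,0,0]],[[23,0,0],[0,0,0]]]'

```text
clock: 46.18
eef_pos: [477.4, 44.8, 172.3]
ee_rot: [[-0.003, 1.0, 0.001], [1.0, 0.003, -0.0], [-0.0, 0.001, -1.0]]
wrist_force: [1.1, 0.8, 0.5]
opening: 47.0
finger_force: 0.0
```

```bash
python3 - <<'E'
from h import *
c=cam('top');im=c['color'][:,:,::-1]
old=cv2.imread('pics/top0.png')
f=lambda i:cv2.resize(i[205:325,365:495],(400,370),interpolation=cv2.INTER_CUBIC)
a=np.hstack([f(old),f(im)])
cv2.imwrite('pics/end.png',np.vstack([a,cv2.resize(im[225:335,125:225],(220,230))@np.eye(3) if 0 else np.hstack([cv2.resize(im[225:335,125:225],(220,230)),np.zeros((230,580,3),np.uint8)])]))
print(manip.state()['eef_pos'])
E
```

```text
[477.45513961  44.07726937 172.19646487]
```

View pics/end.png

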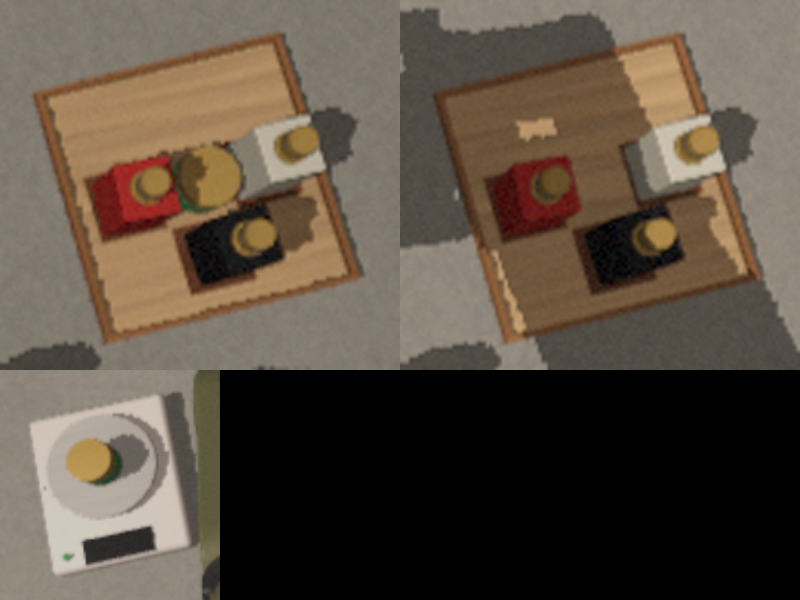

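The before/after crops match: red (150,183) and (551,183), white (297,145) and (697,145), black (255,236) and (657,236), after allowing for the 400 px panel offset. All three are upright, and the jar is on the pan. I'm handing in.

```bash
python3 -c "
from bench import manip
print(manip.close_job())"
```

```text
the job is handed in; nothing more can be done
None
```

I handed the job in at about 46 s of the 141 s allowed: the jar stands about 2 mm from the pan's centre, and the red, white and black bottles are upright on their original seats with no shift visible in the before/after pictures (no verdict came back).

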